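# Seat a locating pin in the blind hole of a sprung test-fixture plate

### The job

Take the tall, square-headed locating pin out of its stand, set its tip on the dark sprung plate inside the test fixture's window, pressing just enough for the plate to give a little, and slide it lightly along the window's far edge until it drops into the unmarked hole. Seat it fully home, upright, and let go. Never press the plate down to its stop, lean hard on the fixture or tip the pin over, and leave the other things on the bench where they are.

Things in the scene. Friction and masses are not known exactly. Their poses are not given: they have to be found in the camera images.
- pin: the locating pin: plain steel, upright in either hole of the stand. Round shank 10 mm across and 50 mm long with a 1 mm chamfer at its foot, then a square head 20 x 20 mm and 32 mm tall (50 to 82 mm above the foot; flats along its own x and y). Mass about 0.08 kg, varies. Origin at the centre of its foot, z up along the shank
- pin_tip (a point): the centre of the locating pin's foot (the same point as its origin)
- stand: a grey plastic block fixed to the bench, 60 x 150 x 28 mm (x, y, z), with two blind holes 12 mm across and 20 mm deep at y = -45 and +45 mm; the pins stand in them with their feet 8 mm above the bench. Origin at the centre of its underside
- fixture: the test fixture, fixed to the bench: a flat box 100 x 190 x 53 mm (x, y, z), x pointing away from the robot, yaw up to 0.25 rad. Origin at the centre of its underside. Its 7.5 mm thick aluminium cover (top 53 mm, underside 45.5 mm above the origin) has a window 50 x 84 mm, x = -25 to +25 mm, y = -42 to +42 mm, with the dark plate in it. The pin's foot is 27 mm above the origin when fully home
- window (a point): centre of the window at the level of the unpressed plate's top, 45 mm above the fixture's origin (axes as the fixture). The flat dark steel plate seen there has one blind hole, 11.4 mm across, 18 mm deep, 1 mm chamfer. It lies about 20 mm towards +x and anywhere from -22 to +22 mm along y: where along y is not told and must be found by feel, or a close look
- far_edge (a point): middle of the window's far (+x) edge, at the cover's top; the edge is a straight upright wall 8 mm tall above the plate, along the fixture's y. The pin's 10 mm shank, held against this wall and slid along y, passes right over the hole
- plate (a joint): how far the sprung plate is pressed down, in m: 0 at rest, its stop is at 0.008. It moves straight down and is held up by a spring: about 0.6 N to start it, then 1.5 N more for every mm. It does not move sideways. To be pressed by no more than 0.007
- screwdriver: bystander: a screwdriver lying on the bench, black handle, about 200 mm long
- jar: bystander: a clear screw jar, 52 mm across, 70 mm tall; origin under its centre
- reel: bystander: a small metal reel with grey flanges, 56 mm across, 40 mm tall; origin under its centre
- spanner: bystander: a flat spanner lying on the bench, 150 mm long
- board: bystander: a green circuit board with black parts, 80 x 110 mm, up to 16 mm tall; origin under its centre
- spare: bystander: the short spare pin in the other hole of the stand: 10 mm shank 30 mm long, round head 20 mm across and 20 mm tall, 50 mm in all; origin at the centre of its foot

How it is judged:
On the way, in this order (a step that is already met when the one before it is completed fails the run):
1. the pin is lifted clear of its stand (height (world z) of pin_tip above 0.045 m), for 0.1 s.
2. the pin's tip rests on the top of the plate inside the window (not yet in the hole), pressing it down a little (x of pin_tip in the frame of fixture between -0.025 and 0.025 m and y of pin_tip in the frame of fixture between -0.042 and 0.042 m and z of pin_tip in the frame of fixture between 0.036 and 0.0455 m and value of joint plate above 0.0003 m), for 0.3 s.
3. the pin's tip has dropped to the bottom of the hole (x of pin_tip in the frame of fixture between -0.025 and 0.025 m and y of pin_tip in the frame of fixture between -0.042 and 0.042 m and z of pin_tip in the frame of fixture below 0.0295 m and angle between pin's own z axis and vertical below 0.2 rad), for 0.2 s.
At the end, for the whole second after the job is handed in: The locating pin stands in the plate's hole inside the fixture's window, its foot within 2.5 mm of fully home (24 to 29.5 mm above the fixture's underside), upright within 0.15 rad, at rest and released, with the plate sprung back up to within 1.5 mm of its rest height (x of pin_tip in the frame of fixture between -0.025 and 0.025 m and y of pin_tip in the frame of fixture between -0.042 and 0.042 m and z of pin_tip in the frame of fixture between 0.024 and 0.0295 m and angle between pin's own z axis and vertical below 0.15 rad and value of joint plate below 0.0015 m and linear speed of pin below 0.02 m/s); the robot touches nothing.
It fails at once if the plate is pressed down by more than 7 mm (about 11 N) (value of joint plate above 0.007 m).
It fails at once if the pin is pushed against the fixture's window edge or cover with more than 20 N (contact force between pin and fixture above 20 N).
It fails at once if the robot itself leans on the fixture with more than 15 N (contact force between any of the fingers, the arm and fixture above 15 N).
It fails at once if the pin is tipped by more than 0.5 rad (angle between pin's own z axis and vertical above 0.5 rad).
It fails at once if another thing on the bench (spare pin, screwdriver, jar, reel, spanner, board) is moved by more than 15 mm (distance of any of screwdriver, jar, reel, spanner, board, spare from where it was at the start of the episode above 0.015 m).
It also fails if it takes over 67 s, if anything falls off the work surface, if the arm or the gripper's body presses on something with over 40 N, if the wrist force passes 120 N, or if a joint passes its speed limit or range.

### The arm

A 7-joint arm with a two-finger parallel gripper is mounted at the origin on the work surface. World frame = base frame: x ahead of the robot, y to its left, z up, the work surface at z = 0. Lengths are in m, angles in rad, forces in N, time in s.
With the tool pointing down it reaches from about 0.425 to 1.025 m from the base axis. Payload 3.6 kg.
Tool frame: the origin (TCP) lies at the very end of the fingers, on their centre line; the grasp point (between the pads) lies 19 mm behind it; z points along the fingers, y is the direction in which the jaws open and shut (so a half turn about z gives the same grasp; the last joint's range is limited). The gripper opens to 85 mm and grips with 20 to 120 N. Pads are 22 mm wide; open, the fingers measure 114 mm over their backs; the gripper's body (76 mm by 85 mm) begins 54 mm behind the grasp point. The pads swing forward as they close: fully open they stand 13 mm farther back than shut.
Start: joints at [1.081, 0.591, 0.048, 1.609, -0.033, 0.943, -0.034], TCP at [0.28, -0.669, 0.231] pointing down, gripper open.
Joint ranges: [-2.69, 2.69], [-0.47, 2.24], [-1.27, 1.36], [0.19, 2.51], [-1.53, 4.68], [0.08, 2.07], [-3.09, 3.09]. Speed limits (rad/s): [2.57, 2.57, 3.14, 3.14, 3.14, 3.14, 3.14].

### API

Orientations are given as a rotation vector (axis times angle).
In Python, from bench import r gives the robot as it stands.
- The arm moves only by the tool arm_command, never from a script. Its argument "targets" is a list of rows, each an object of numbers: "x", "y", "z": the shift along the tool's x, y, z in mm; "ax", "ay", "az": the turn, a rotation vector about the tool's x, y, z in degrees; "hand": the finger opening in mm, from 0 to 85.4. A call has 1 to 8 rows; each row shifts and turns the pose as measured when the row begins, along the tool's axes as they then stand; what a row does not reach is not made up. A row lasts 1/10 s, in which the tool goes at most 50 mm and 8.59 degrees, less where a joint would pass 70% of its speed; a pose out of reach is approached as far as the arm can. A call is refused whole if a number of a shift passes 50 or a number of a turn 8.59, either way. A call with a gripper value outside its range is refused whole. The fingers move at their own pace and stop on an object; "grip_force" is the grip in N (left out, the last holds). Time passes only in rows, so rows that do not move let the fingers close. It gives the time, the measured TCP pose, the force and the opening at its end, in the units of the state.
- r.read_state(): the state, without advancing time (a new reading comes with each control period).
- r.grab_frame(name): name is "scene" or "top" or "wrist"; returns a dict with "img" (420x560x3 uint8, blue, green, red), "K" (3x3 intrinsics, pixels), "rvec" (rotation vector, rad) and "tvec" (3), from world to camera coordinates, as OpenCV has them; the wrist camera has in their place "T_tool_cam" (4x4, takes a point from camera to tool coordinates, whose origin is the TCP and whose axes are the flange's). Camera axes: x right, y down, z forward; pixel columns grow to the right and rows downward; lengths in m; the calibration is good to about 2 mm. The wrist camera is an equidistant fisheye: a pixel r from the principal point sees the ray r / f radians off the axis. A picture is of the moment at which its call begins: read the wrist's pose just before it. There is no depth.
- r.sign_off(): hands the job in, once; it reports no verdict.
The state is a dict: "t": time; "joints": joint angles; "joint_vel": joint speeds; "tau": joint torques, N m; "position": TCP position; "ee_rot": TCP orientation; "ft_force": force on the tool from outside, world axes, zero at the start; "wrist_torque": the same for the moment, N m; "finger_gap": opening from 0.0 (shut) to 1.0 (fully open).
Only numpy, scipy, OpenCV 4.12 (cv2) and the standard library are available. Lean on these libraries where they do the work, as an engineer would, in place of code of your own. Each camera call takes 0.05 s, during which the arm holds its last target.

## Working session

There is one attempt and no reset: what is moved stays moved. The work goes in short steps, Python scripts to look and compute and a tool call to move; the robot and the scene stay as the last step left them, time stands still between calls to the robot, and variables do not carry over. Pictures are saved under pics/ and viewed, and the job is handed in when it is done.

Besides the shell and the picture viewer there is one more tool, called after ">>>" in YAML: its name, and indented under it one key for each argument. arm_command: Moves the arm, as the interface text tells. Its arguments: {"type":"object","properties":{"targets":{"type":"array"},"grip_force":{"type":"number"}},"required":["targets"]}

```bash
ls; mkdir -p pics; python3 - <<'E'
from bench import r
import cv2
print(r.read_state())
for n in("scene","top","wrist"):
    f=r.grab_frame(n); cv2.imwrite(f"pics/{n}0.png",f["img"])
    print(n,{k:v for k,v in f.items() if k!="img"})
E
```

```text
pics
{'t': 0.0, 'joints': array([ 1.08054176,  0.5921419 ,  0.04830734,  1.60983445, -0.03330123,
        0.94267246, -0.03369911]), 'joint_vel': array([ 0.00022429,  0.0021589 ,  0.00102657, -0.00300246,  0.00030639,
        0.00132106, -0.00029402]), 'tau': array([-6.85580744e-04, -5.48689842e+01,  1.54662363e+00, -1.98121744e+01,
        9.42608400e-03,  8.82853114e-03, -2.58710037e-05]), 'position': array([ 0.27984268, -0.66791996,  0.23012016]), 'ee_rot': array([-3.07782102e+00, -6.18825991e-01,  8.97857952e-04]), 'ft_force': array([-0.27406373,  0.70363497,  0.51841247]), 'wrist_torque': array([ 0.02199578, -0.01850439, -0.00489575]), 'finger_gap': 1.0008013813199048}
scene {'K': array([[506.03960763,   0.        , 284.26871634],
       [  0.        , 506.03960763, 211.94491125],
       [  0.        ,   0.        ,   1.        ]]), 'rvec': array([ 0.65457385,  2.53264806, -1.27792069]), 'tvec': array([ 0.48444994, -0.10804164,  1.43143172])}
top {'K': array([[519.33671598,   0.        , 273.06724408],
       [  0.        , 519.33671598, 209.6707474 ],
       [  0.        ,   0.        ,   1.        ]]), 'rvec': array([ 2.18534281, -2.16316928,  0.11896548]), 'tvec': array([-0.01392886,  0.56629863,  1.04861456])}
wrist {'K': array([[325.1922621 ,   0.        , 276.80545982],
       [  0.        , 325.1922621 , 212.3636361 ],
       [  0.        ,   0.        ,   1.        ]]), 'T_tool_cam': array([[ 1.04354435e-03, -9.59503324e-01, -2.81695371e-01,
         7.17194150e-02],
       [ 9.99999436e-01,  1.05732767e-03,  1.03070023e-04,
        -9.23536079e-04],
       [ 1.98948280e-04, -2.81695320e-01,  9.59503886e-01,
        -1.43752504e-01],
       [ 0.00000000e+00,  0.00000000e+00,  0.00000000e+00,
         1.00000000e+00]])}
```

View pics/scene0.png

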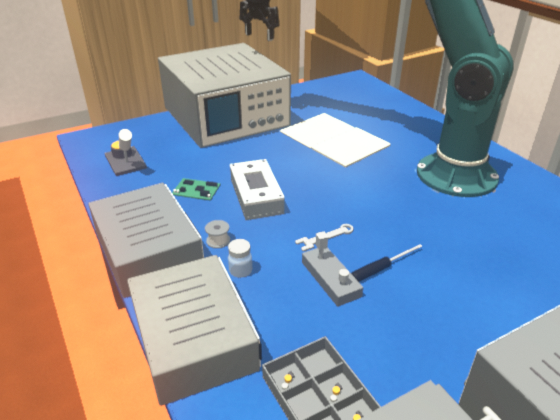

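View pics/top0.png

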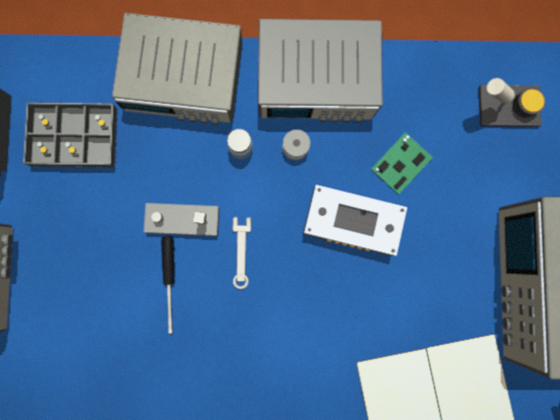

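View pics/wrist0.png

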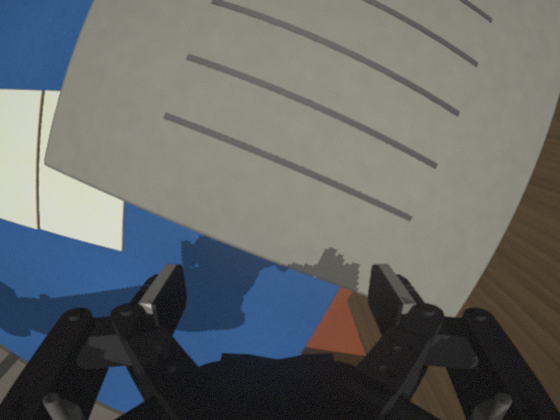

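The top view shows the stand at about (181,220), the square pin head at (200,218) and the spare at (156,216). The fixture is at (356,220), rotated slightly. I'll measure these now.

```bash
cat > h.py <<'E'
import numpy as np, cv2
from scipy.spatial.transform import Rotation as R
def cast(f,px,z):
    """pixels -> world points on plane z (fixed cams)"""
    Rm=cv2.Rodrigues(f["rvec"])[0]; c=-Rm.T@f["tvec"]
    px=np.atleast_2d(np.asarray(px,float))
    d=np.c_[px,np.ones(len(px))]@np.linalg.inv(f["K"]).T@Rm
    return c+d*((z-c[2])/d[:,2])[:,None]
def wcast(f,st,px,z):
    px=np.atleast_2d(np.asarray(px,float)); K=f["K"]
    v=(px-K[:2,2])/K[0,0]; th=np.linalg.norm(v,axis=1)
    d=np.c_[v*(np.sin(th)/np.maximum(th,1e-9))[:,None],np.cos(th)]
    Rt=R.from_rotvec(st["ee_rot"]).as_matrix(); T=f["T_tool_cam"]
    c=Rt@T[:3,3]+st["position"]; d=d@(Rt@T[:3,:3]).T
    return c+d*((z-c[2])/d[:,2])[:,None]
E
python3 - <<'E'
from bench import r
from h import *
f=r.grab_frame("top"); im=f["img"]; hsv=cv2.cvtColor(im,cv2.COLOR_BGR2HSV)
g=cv2.cvtColor(im,cv2.COLOR_BGR2GRAY)
def comp(mask,x0,y0,x1,y1,name,z):
    m=np.zeros_like(mask); m[y0:y1,x0:x1]=mask[y0:y1,x0:x1]
    cs,_=cv2.findContours(m,cv2.RETR_EXTERNAL,cv2.CHAIN_APPROX_NONE)
    c=max(cs,key=cv2.contourArea); b=cv2.boxPoints(cv2.minAreaRect(c))
    w=cast(f,b,z); print(name,cv2.contourArea(c),b.round(1).tolist()); print(w[:,:2].round(4).tolist(),"c",w.mean(0).round(4), "sides",np.linalg.norm(w[1]-w[0]).round(4),np.linalg.norm(w[2]-w[1]).round(4))
nb=((hsv[...,1]<110)*255).astype(np.uint8)
comp(nb,140,195,225,245,"stand",.028)
comp(((hsv[...,1]<40)&(g>150)).astype(np.uint8)*255,295,175,415,262,"cover",.053)
comp((g<105).astype(np.uint8)*255,325,195,388,240,"window",.049)
comp((g>175).astype(np.uint8)*255,185,205,215,230,"pin",.090)
comp((g>175).astype(np.uint8)*255,146,205,170,230,"spare",.058)
a=cv2.resize(im[195:245,140:225],None,fx=6,fy=6,interpolation=2)
b=cv2.resize(im[180:262,300:412],None,fx=6,fy=6,interpolation=2)
cv2.imwrite("pics/a.png",a);cv2.imwrite("pics/b.png",b)
E
```

```text
stand 2141.5 [[142.89999389648438, 232.6999969482422], [144.1999969482422, 202.3000030517578], [218.60000610351562, 205.39999389648438], [217.3000030517578, 235.8000030517578]]
[[0.516, 0.2595], [0.579, 0.2591], [0.5742, 0.1049], [0.5111, 0.1062]] c [0.5451 0.1824 0.028 ] sides 0.063 0.1543
cover 4514.0 [[303.5, 232.60000610351562], [315.29998779296875, 184.60000610351562], [407.29998779296875, 207.3000030517578], [395.5, 255.3000030517578]]
[[0.5181, -0.0697], [0.6162, -0.0935], [0.5718, -0.2807], [0.4743, -0.2552]] c [ 0.5451 -0.1748  0.053 ] sides 0.101 0.1924
window 159.5 [[335.70001220703125, 218.1999969482422], [339.29998779296875, 203.8000030517578], [376.5, 213.10000610351562], [372.8999938964844, 227.5]]
[[0.5483, -0.1355], [0.5778, -0.1429], [0.5595, -0.2186], [0.5302, -0.211]] c [ 0.554 -0.177  0.049] sides 0.0304 0.0779
pin 380.0 [[185.0, 206.0], [214.0, 206.0], [214.0, 229.0], [185.0, 229.0]]
[[0.5656, 0.1644], [0.5662, 0.1079], [0.5212, 0.1069], [0.5206, 0.1632]] c [0.5434 0.1356 0.09  ] sides 0.0566 0.045
spare 71.5 [[151.0, 211.0], [160.0, 211.0], [160.0, 221.0], [151.0, 221.0]]
[[0.5581, 0.2376], [0.5583, 0.2196], [0.5381, 0.2189], [0.538, 0.237]] c [0.5481 0.2283 0.058 ] sides 0.0181 0.0202
```

View pics/a.png

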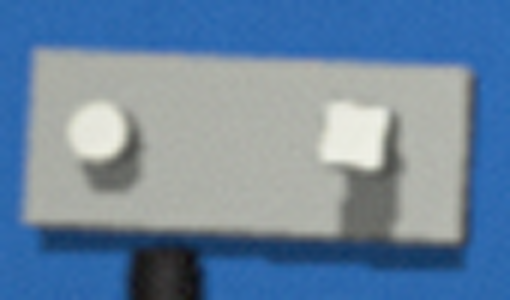

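View pics/b.png

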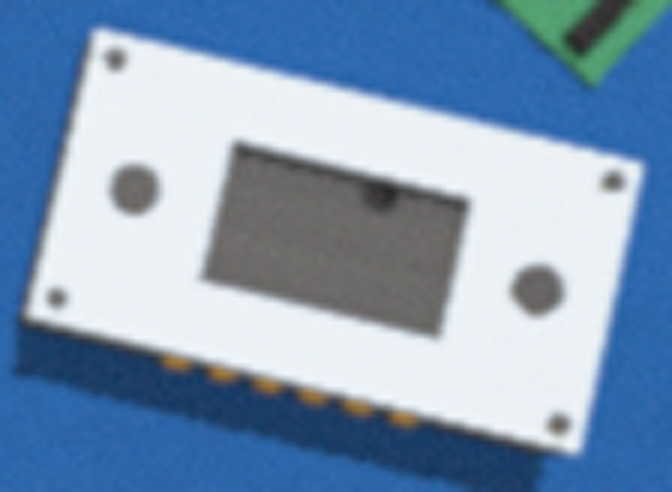

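The hole shows in the top view: a dark spot at crop (378,195), which is about pixel (362.6,212.2). I'll move over the fixture for a closer look with the wrist camera, then go on to the pin.

>>> arm_command:
  targets:
    - {"z":-40}
    - {"z":-30}
    - {"x":35,"y":-30}
    - {"x":35,"y":-30}
    - {"x":35,"y":-30}
    - {"x":35,"y":-30}
    - {"x":35,"y":-30}
    - {"x":35,"y":-30}

```text
validation failed for argument at $.ta...
```

```bash
python3 - <<'E'
from bench import r
from h import *
f=r.grab_frame("top"); 
c=cast(f,[[362.6,212.2]],.045)[0]; print("hole",c)
p=cast(f,[[199.3,217.6]],.09)[0]; print("pin",p)
o=np.array([.5451,-.1748]); a=-.233; Rz=np.array([[np.cos(a),-np.sin(a)],[np.sin(a),np.cos(a)]])
print(Rz.T@(c[:2]-o))
E
```

```text
hole [ 0.56150557 -0.19109126  0.045     ]
pin [0.54315136 0.13600962 0.09      ]
[ 0.01972387 -0.01206303]
```

>>> arm_command:
  targets:
    - {"x":0,"y":0,"z":-40,"ax":0,"ay":0,"az":0,"hand":85}

```text
t: 0.35
position: [0.2785, -0.6642, 0.2644]
ee_rot: [-3.066, -0.617, 0.005]
ft_force: [0.4, 0.3, -1.0]
finger_gap: 0.996
```

>>> arm_command:
  targets:
    - {"x":0,"y":0,"z":-35,"ax":0,"ay":0,"az":0,"hand":85}
    - {"x":35,"y":-32,"z":0,"ax":0,"ay":0,"az":0,"hand":85}
    - {"x":35,"y":-32,"z":0,"ax":0,"ay":0,"az":0,"hand":85}
    - {"x":35,"y":-32,"z":0,"ax":0,"ay":0,"az":0,"hand":85}
    - {"x":35,"y":-32,"z":0,"ax":0,"ay":0,"az":0,"hand":85}
    - {"x":35,"y":-32,"z":0,"ax":0,"ay":0,"az":0,"hand":85}
    - {"x":35,"y":-32,"z":0,"ax":0,"ay":0,"az":0,"hand":85}
    - {"x":35,"y":-32,"z":0,"ax":0,"ay":0,"az":0,"hand":85}

```text
t: 1.15
position: [0.4189, -0.3664, 0.3065]
ee_rot: [3.082, 0.592, -0.005]
ft_force: [0.8, -0.5, -0.3]
finger_gap: 0.992
```

>>> arm_command:
  targets:
    - {"x":35,"y":-27,"z":12,"ax":0,"ay":0,"az":0,"hand":85}
    - {"x":35,"y":-27,"z":12,"ax":0,"ay":0,"az":0,"hand":85}
    - {"x":35,"y":-27,"z":12,"ax":0,"ay":0,"az":0,"hand":85}
    - {"x":35,"y":-27,"z":12,"ax":0,"ay":0,"az":0,"hand":85}
    - {"x":30,"y":-22,"z":12,"ax":0,"ay":0,"az":0,"hand":85}
    - {"x":0,"y":0,"z":0,"ax":0,"ay":0,"az":0,"hand":60}
    - {"x":0,"y":0,"z":0,"ax":0,"ay":0,"az":0,"hand":60}

```text
t: 1.85
position: [0.5359, -0.166, 0.2454]
ee_rot: [3.077, 0.613, 0.005]
ft_force: [-1.0, -0.2, 0.0]
finger_gap: 0.703
```

```bash
python3 - <<'E'
from bench import r
from h import *
st=r.read_state(); f=r.grab_frame("wrist"); cv2.imwrite("pics/w1.png",f["img"]); np.savez("w1.npz",p=st["position"],e=st["ee_rot"]); print(st["position"],st["ee_rot"])
E
```

```text
[ 0.53593007 -0.16604209  0.24538421] [3.07742144 0.61294063 0.00462191]
```

View pics/w1.png

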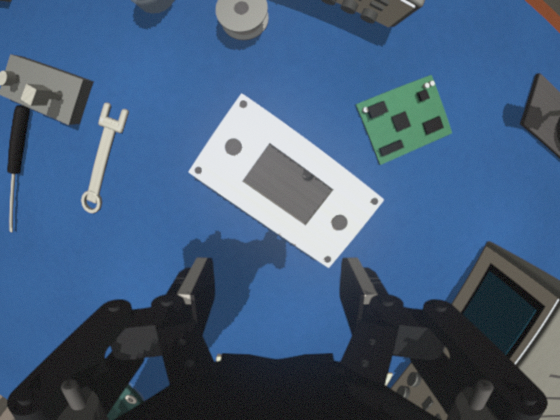

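The wrist view shows the cover (corners near (242,95), (383,200), (330,267), (190,172)), the window centred at about (288,183), and the hole at about (309,175).

```bash
python3 - <<'E'
from bench import r
from h import *
im=cv2.imread("pics/w1.png"); d=np.load("w1.npz"); st=dict(position=d["p"],ee_rot=d["e"])
f=r.grab_frame("wrist")
g=cv2.cvtColor(im,cv2.COLOR_BGR2GRAY);hsv=cv2.cvtColor(im,cv2.COLOR_BGR2HSV)
m=((hsv[...,1]<60)&(g>140)).astype(np.uint8); m[:90]=0;m[270:]=0;m[:,:185]=0;m[:,390:]=0
m[90:170,340:]=0
c=max(cv2.findContours(m,0,1)[0],key=cv2.contourArea)
ap=cv2.approxPolyDP(c,6,True)[:,0]; print(ap.tolist())
q=wcast(f,st,ap,.053); print(q.round(4).tolist(),q.mean(0).round(4),[np.linalg.norm(q[i]-q[i-1]).round(4) for i in range(len(q))])
wm=((g<120)).astype(np.uint8); w=np.zeros_like(wm); w[140:228,240:336]=wm[140:228,240:336]
n,l,s,ce=cv2.connectedComponentsWithStats(w)
cs,_=cv2.findContours(w,0,1); c=max(cs,key=cv2.contourArea); b=cv2.boxPoints(cv2.minAreaRect(c)); q=wcast(f,st,b,.053)
print("win",b.round(1).tolist(),q.round(4).tolist(),q.mean(0).round(4),[np.linalg.norm(q[i]-q[i-1]).round(4) for i in range(4)])
cv2.imwrite("pics/w1c.png",cv2.resize(im[138:230,235:340],None,fx=6,fy=6,interpolation=2))
E
```

```text
[[240, 94], [189, 172], [328, 267], [383, 199]]
[[0.613, -0.0933, 0.053], [0.5169, -0.0722, 0.053], [0.4734, -0.256, 0.053], [0.5706, -0.2787, 0.053]] [ 0.5435 -0.175   0.053 ] [np.float64(0.1902), np.float64(0.0983), np.float64(0.1889), np.float64(0.0998)]
win [[243.60000610351562, 180.0], [269.79998779296875, 143.6999969482422], [332.0, 188.60000610351562], [305.79998779296875, 224.89999389648438]] [[0.5308, -0.1302, 0.053], [0.5766, -0.1412, 0.053], [0.5584, -0.2204, 0.053], [0.5104, -0.2109, 0.053]] [ 0.5441 -0.1757  0.053 ] [np.float64(0.0832), np.float64(0.0471), np.float64(0.0813), np.float64(0.0489)]
```

View pics/w1c.png

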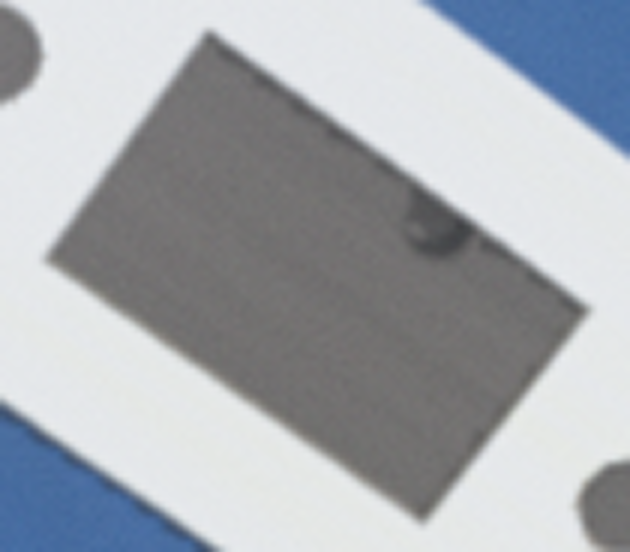

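```bash
python3 - <<'E'
from bench import r
from h import *
d=np.load("w1.npz"); st=dict(position=d["p"],ee_rot=d["e"])
f=r.grab_frame("wrist")
c=wcast(f,st,[[307.6,174.6]],.045)[0]; print(c)
o=np.array([.544,-.1752]); a=-.231; Rz=np.array([[np.cos(a),-np.sin(a)],[np.sin(a),np.cos(a)]])
print(Rz.T@(c[:2]-o), o+Rz@[.02,-.0125])
st=r.read_state();Rt=R.from_rotvec(st["ee_rot"]).as_matrix()
print(Rt.T@(np.array([.515,.136,.22])-st["position"])*1e3, Rt.round(3).tolist())
E
```

```text
[ 0.56096919 -0.19140614  0.045     ]
[ 0.02022887 -0.01189055] [ 0.56060687 -0.191947  ]
[  96.42685438 -288.89919412   24.69325495] [[0.925, 0.38, 0.004], [0.38, -0.925, -0.004], [0.003, 0.005, -1.0]]
```

Both views agree on the hole: fixture (0.020, -0.012), world (0.561, -0.1915). Next, over to the pin.

>>> arm_command:
  targets:
    - {"x":14,"y":-41,"z":0,"ax":0,"ay":0,"az":0,"hand":50}
    - {"x":14,"y":-41,"z":0,"ax":0,"ay":0,"az":0,"hand":50}
    - {"x":14,"y":-41,"z":0,"ax":0,"ay":0,"az":0,"hand":50}
    - {"x":14,"y":-41,"z":0,"ax":0,"ay":0,"az":0,"hand":50}
    - {"x":14,"y":-41,"z":0,"ax":0,"ay":0,"az":0,"hand":50}
    - {"x":14,"y":-41,"z":0,"ax":0,"ay":0,"az":0,"hand":50}
    - {"x":12,"y":-41,"z":0,"ax":0,"ay":0,"az":0,"hand":50}
    - {"x":0,"y":0,"z":0,"ax":0,"ay":0,"az":8,"hand":50}

```text
t: 2.8
position: [0.522, 0.1256, 0.2475]
ee_rot: [3.113, 0.328, 0.022]
ft_force: [-0.3, -0.9, -0.5]
finger_gap: 0.587
```

>>> arm_command:
  targets:
    - {"x":0,"y":0,"z":0,"ax":0,"ay":0,"az":8,"hand":50}
    - {"x":0,"y":0,"z":0,"ax":0,"ay":0,"az":8,"hand":50}
    - {"x":0,"y":0,"z":0,"ax":0,"ay":0,"az":0,"hand":50}

```text
t: 3.1
position: [0.5231, 0.1227, 0.249]
ee_rot: [3.129, -0.134, 0.028]
ft_force: [0.8, 0.6, -0.5]
finger_gap: 0.584
```

```bash
python3 - <<'E'
from bench import r
from h import *
st=r.read_state(); f=r.grab_frame("wrist"); cv2.imwrite("pics/w2.png",f["img"]); np.savez("w2.npz",p=st["position"],e=st["ee_rot"]); print(st["position"],st["ee_rot"])
E
```

```text
[0.523063   0.12267672 0.24901137] [ 3.12878681 -0.134236    0.02837525]
```

View pics/w2.png

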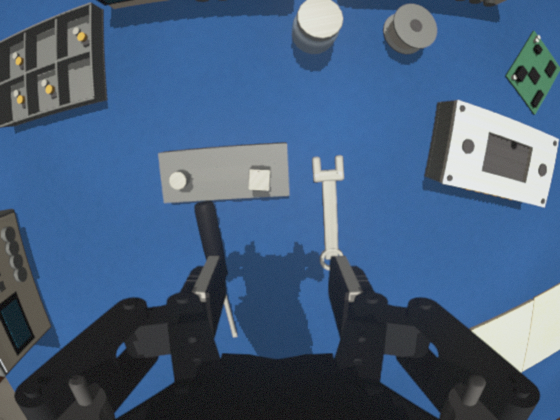

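The pin head is at about (259,180), the spare at (178,180). I'll measure the head's centre and yaw.

```bash
python3 - <<'E'
from bench import r
from h import *
im=cv2.imread("pics/w2.png"); d=np.load("w2.npz"); st=dict(position=d["p"],ee_rot=d["e"])
f=r.grab_frame("wrist")
g=cv2.cvtColor(im,cv2.COLOR_BGR2GRAY)
print(g[168:194,244:276:2])
w=np.zeros_like(g); w[160:200,235:285]=(g[160:200,235:285]>185)*255
c=max(cv2.findContours(w,0,1)[0],key=cv2.contourArea); b=cv2.boxPoints(cv2.minAreaRect(c)); q=wcast(f,st,b,.09)
print(b.tolist(),q.round(4).tolist(),q.mean(0),[np.linalg.norm(q[i]-q[i-1]).round(4) for i in range(4)])
Rt=R.from_rotvec(st["ee_rot"]).as_matrix();print(Rt.round(3).tolist())
cv2.imwrite("pics/w2c.png",cv2.resize(im[140:208,150:295],None,fx=5,fy=5,interpolation=2))
E
```

```text
[[164 164 160 132 113 109 108 106  99  98  95 100  99 131 162 163]
 [165 164 157 171 166 152 150 144 125 123 128 129 124 131 164 161]
 [163 162 160 203 206 208 206 194 197 195 199 196 185 144 161 164]
 [164 165 158 212 214 218 220 191 214 220 218 218 211 160 163 163]
 [165 163 156 211 215 219 220 212 217 221 219 218 216 156 159 161]
 [163 163 159 210 216 220 220 217 218 219 218 214 216 153 162 164]
 [162 159 157 212 217 220 218 218 219 220 217 215 215 146 160 161]
 [161 162 161 214 219 219 217 217 220 219 215 216 215 139 159 162]
 [163 162 161 215 218 220 216 219 219 217 214 216 217 137 157 161]
 [163 162 162 215 221 218 217 220 219 216 216 216 217 138 159 161]
 [162 161 161 217 220 217 217 219 217 215 216 219 216 151 159 160]
 [159 159 165 218 220 217 220 217 216 215 215 220 215 150 160 160]
 [162 157 167 219 216 217 219 216 214 215 217 219 214 147 160 160]
 [159 158 170 218 217 219 219 218 214 214 218 219 210 149 159 160]
 [162 158 173 217 215 219 218 217 213 215 219 218 207 148 158 160]
 [158 160 173 216 217 218 216 213 216 218 219 217 203 144 159 160]
 [158 158 175 215 217 217 21
[... 292 characters left out ...]
9 121 156 158]
 [156 157 166 199 192 195 202 206 208 207 202 210 191 117 158 161]
 [157 158 156 166 146 129 134 138 146 157 159 173 162 117 155 159]
 [158 156 156 156 128 100 104 103 110 111 117 125 121 127 157 155]
 [156 156 155 157 132 104 106 106 106 106 104 104 112 149 158 158]
 [158 157 158 157 132 105 106 106 106 108 105 106 113 150 158 157]]
[[249.0, 170.0], [269.0, 170.0], [269.0, 189.0], [249.0, 189.0]] [[0.552, 0.1459, 0.09], [0.5503, 0.1271, 0.09], [0.5321, 0.1288, 0.09], [0.5338, 0.1478, 0.09]] [0.54206982 0.13738825 0.09      ] [np.float64(0.0183), np.float64(0.0189), np.float64(0.0183), np.float64(0.0191)]
[[0.996, -0.086, 0.018], [-0.086, -0.996, -0.011], [0.019, 0.009, -1.0]]
```

View pics/w2c.png

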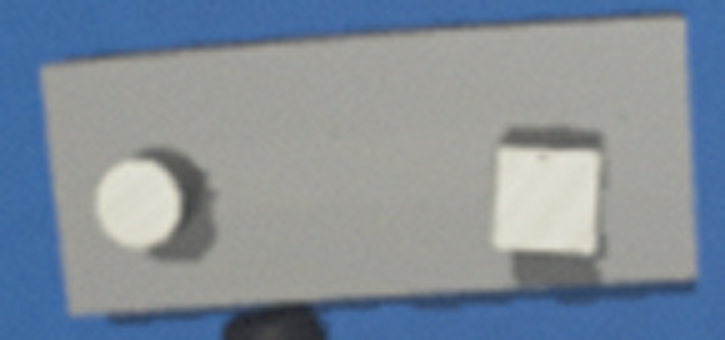

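```bash
cat >> h.py <<'E'
def goto(st,p,psi):
    """tool-frame shift (mm) and turn (deg) to reach TCP p, pointing down with tool-x yaw psi"""
    Rt=R.from_rotvec(st["ee_rot"]).as_matrix()
    Rd=np.array([[np.cos(psi),np.sin(psi),0],[np.sin(psi),-np.cos(psi),0],[0,0,-1]])
    sh=Rt.T@(np.array(p)-st["position"])*1e3
    tu=np.degrees(R.from_matrix(Rt.T@Rd).as_rotvec())
    print("shift",sh.round(1),"turn",tu.round(2),"pos",st["position"].round(4),"ft",st["ft_force"].round(2),"gap",round(st["finger_gap"],3),"t",round(st["t"],2))
E
python3 -c "
from bench import r
from h import *
goto(r.read_state(),[.5425,.1368,.16],-.138)"
```

```text
shift [ 16.6 -16.5  89.1] turn [ 0.48 -1.07  3.16] pos [0.5231 0.1227 0.2489] ft [0.04 0.17 0.17] gap 0.582 t 3.2
```

>>> arm_command:
  targets:
    - {"x":8,"y":-8,"z":25,"ax":0.5,"ay":-1,"az":3,"hand":50}
    - {"x":8,"y":-8,"z":35,"ax":0,"ay":0,"az":0,"hand":50}
    - {"x":0,"y":0,"z":20,"ax":0,"ay":0,"az":0,"hand":50}
    - {"x":0,"y":0,"z":0,"ax":0,"ay":0,"az":0,"hand":50}

```text
t: 3.6
position: [0.5449, 0.1334, 0.1692]
ee_rot: [-3.132, 0.211, -0.011]
ft_force: [-0.3, -0.6, 0.4]
finger_gap: 0.583
```

```bash
python3 - <<'E'
from bench import r
from h import *
st=r.read_state()
goto(st,[.5425,.1368,.055],-.138)
f=r.grab_frame("wrist"); cv2.imwrite("pics/w3.png",f["img"])
np.savez("w3.npz",p=st["position"],e=st["ee_rot"])
E
```

```text
shift [ -3.6  -2.7 114.2] turn [-0.16 -0.38  0.2 ] pos [0.5449 0.1334 0.1692] ft [-0.34 -0.59  0.35] gap 0.583 t 3.6
```

View pics/w3.png

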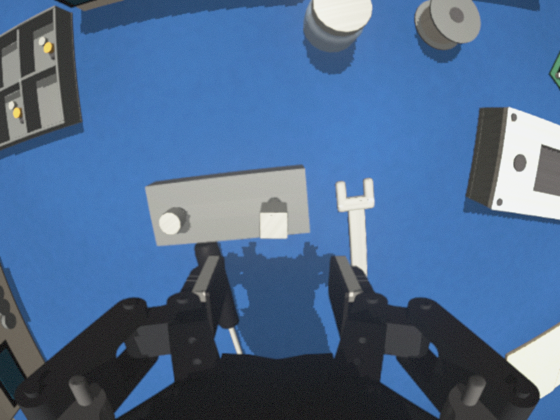

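The head, at (273,225), now looks square to the jaws. I'll check the cast again.

```bash
python3 - <<'E'
from bench import r
from h import *
im=cv2.imread("pics/w3.png"); d=np.load("w3.npz"); st=dict(position=d["p"],ee_rot=d["e"])
f=r.grab_frame("wrist")
g=cv2.cvtColor(im,cv2.COLOR_BGR2GRAY)
w=np.zeros_like(g); w[205:245,250:297]=(g[205:245,250:297]>190)*255
c=max(cv2.findContours(w,0,1)[0],key=cv2.contourArea); rr=cv2.minAreaRect(c);b=cv2.boxPoints(rr); q=wcast(f,st,b,.09)
print(rr,b.round(1).tolist(),q.mean(0),[np.linalg.norm(q[i]-q[i-1]).round(4) for i in range(4)])
cv2.imwrite("pics/w3c.png",cv2.resize(im[190:250,240:310],None,fx=8,fy=8,interpolation=2))
E
```

```text
((273.5, 225.0), (24.0, 27.0), 90.0) [[260.0, 213.0], [287.0, 213.0], [287.0, 237.0], [260.0, 237.0]] [0.54208791 0.13728466 0.09      ] [np.float64(0.0183), np.float64(0.0193), np.float64(0.0183), np.float64(0.0198)]
```

View pics/w3c.png

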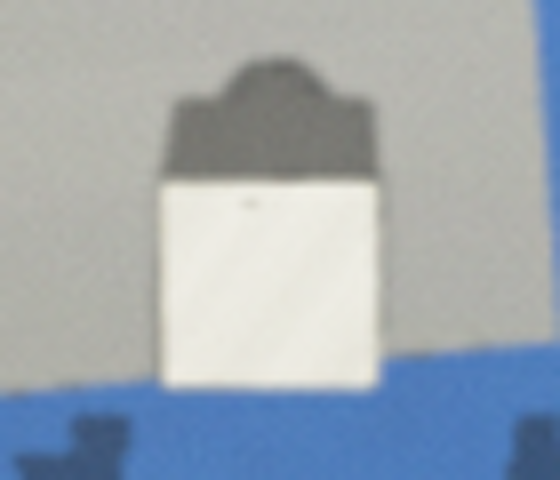

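>>> arm_command:
  targets:
    - {"x":-4,"y":-3,"z":25,"ax":0,"ay":-0.4,"az":0.2,"hand":50}
    - {"x":0,"y":0,"z":15,"ax":0,"ay":0,"az":0,"hand":50}
    - {"x":0,"y":0,"z":0,"ax":0,"ay":0,"az":0,"hand":50}

```text
t: 4.0
position: [0.547, 0.1376, 0.1357]
ee_rot: [-3.126, 0.217, -0.02]
ft_force: [0.1, -0.1, 0.4]
finger_gap: 0.589
```

```bash
python3 -c "
from bench import r
from h import *
goto(r.read_state(),[.5422,.1372,.055],-.138)"
```

```text
shift [-5.7  1.8 80.7] turn [-0.52 -0.71 -0.04] pos [0.547  0.1376 0.1357] ft [ 0.11 -0.1   0.36] gap 0.589 t 4.0
```

>>> arm_command:
  targets:
    - {"x":-6,"y":2,"z":0,"ax":-0.5,"ay":-0.7,"az":0,"hand":50}
    - {"x":0,"y":0,"z":0,"ax":0,"ay":0,"az":0,"hand":50}
    - {"x":0,"y":0,"z":0,"ax":0,"ay":0,"az":0,"hand":50}

```text
t: 4.3
position: [0.5425, 0.1364, 0.1396]
ee_rot: [-3.132, 0.217, -0.007]
ft_force: [0.4, -0.2, 0.2]
finger_gap: 0.585
```

```bash
python3 -c "
from bench import r
from h import *
goto(r.read_state(),[.5422,.1372,.055],-.138)"
```

```text
shift [-0.7 -0.6 84.6] turn [-0.12 -0.26 -0.03] pos [0.5425 0.1364 0.1396] ft [ 0.36 -0.24  0.18] gap 0.585 t 4.3
```

>>> arm_command:
  targets:
    - {"x":-1,"y":-0.5,"z":12,"ax":0,"ay":-0.3,"az":0,"hand":50}
    - {"x":-1,"y":0,"z":12,"ax":0,"ay":0,"az":0,"hand":50}
    - {"x":-1,"y":0,"z":12,"ax":0,"ay":0,"az":0,"hand":50}
    - {"x":-1,"y":0,"z":12,"ax":0,"ay":0,"az":0,"hand":50}
    - {"x":0,"y":0,"z":6,"ax":0,"ay":0,"az":0,"hand":50}
    - {"x":0,"y":0,"z":0,"ax":0,"ay":0,"az":0,"hand":50}

```text
t: 4.9
position: [0.5384, 0.1379, 0.0812]
ee_rot: [-3.132, 0.217, 0.001]
ft_force: [0.0, 0.1, 0.2]
finger_gap: 0.582
```

```bash
python3 -c "
from bench import r
from h import *
goto(r.read_state(),[.5422,.1372,.055],-.138)"
```

```text
shift [ 3.9  0.2 26.2] turn [-0.13  0.04 -0.01] pos [0.5384 0.1379 0.0812] ft [0.04 0.09 0.22] gap 0.582 t 4.9
```

>>> arm_command:
  targets:
    - {"x":4,"y":0,"z":9,"ax":0,"ay":0,"az":0,"hand":50}
    - {"x":0,"y":0,"z":9,"ax":0,"ay":0,"az":0,"hand":50}
    - {"x":0,"y":0,"z":6,"ax":0,"ay":0,"az":0,"hand":50}
    - {"x":0,"y":0,"z":2,"ax":0,"ay":0,"az":0,"hand":50}
    - {"x":0,"y":0,"z":0,"ax":0,"ay":0,"az":0,"hand":50}

```text
t: 5.4
position: [0.5433, 0.1374, 0.0526]
ee_rot: [-3.132, 0.217, 0.0]
ft_force: [-0.1, -0.0, -0.9]
finger_gap: 0.586
```

```bash
python3 -c "
from bench import r
from h import *
goto(r.read_state(),[.5422,.1372,.055],-.138)"
```

```text
shift [-1.1  0.3 -2.4] turn [-0.14  0.02 -0.02] pos [0.5433 0.1374 0.0526] ft [-0.15 -0.   -0.9 ] gap 0.586 t 5.4
```

>>> arm_command:
  targets:
    - {"x":-1,"y":0,"z":-2,"ax":0,"ay":0,"az":0,"hand":50}
    - {"x":0,"y":0,"z":0,"ax":0,"ay":0,"az":0,"hand":40}
    - {"x":0,"y":0,"z":0,"ax":0,"ay":0,"az":0,"hand":10}
    - {"x":0,"y":0,"z":0,"ax":0,"ay":0,"az":0,"hand":10}
    - {"x":0,"y":0,"z":0,"ax":0,"ay":0,"az":0,"hand":10}
    - {"x":0,"y":0,"z":0,"ax":0,"ay":0,"az":0,"hand":10}
    - {"x":0,"y":0,"z":0,"ax":0,"ay":0,"az":0,"hand":10}
  grip_force: 50

```text
t: 6.1
position: [0.5427, 0.1378, 0.056]
ee_rot: [-3.131, 0.217, -0.003]
ft_force: [0.5, -0.2, -0.4]
finger_gap: 0.224
```

```bash
python3 - <<'E'
from bench import r
from h import *
st=r.read_state()
goto(st,[.5422,.1372,.055],-.138)
f=r.grab_frame("wrist"); cv2.imwrite("pics/w4.png",f["img"])
E
```

```text
shift [-0.4  0.6  1. ] turn [-0.19 -0.08 -0.02] pos [0.5427 0.1378 0.056 ] ft [ 0.46 -0.19 -0.39] gap 0.224 t 6.1
```

View pics/w4.png

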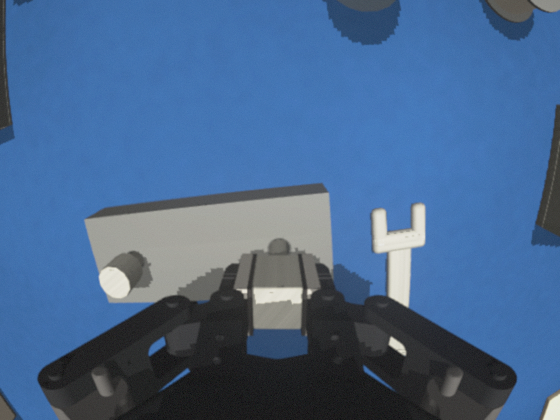

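The grip holds (gap 0.224, about 19 mm, head square between the pads). Lifting.

>>> arm_command:
  targets:
    - {"x":0,"y":0,"z":-8,"ax":0,"ay":0,"az":0,"hand":10}
    - {"x":0,"y":0,"z":-15,"ax":0,"ay":0,"az":0,"hand":10}
    - {"x":0,"y":0,"z":-25,"ax":0,"ay":0,"az":0,"hand":10}
    - {"x":0,"y":0,"z":-25,"ax":0,"ay":0,"az":0,"hand":10}
    - {"x":0,"y":0,"z":-20,"ax":0,"ay":0,"az":0,"hand":10}
    - {"x":0,"y":0,"z":-10,"ax":0,"ay":0,"az":0,"hand":10}
    - {"x":0,"y":0,"z":0,"ax":0,"ay":0,"az":0,"hand":10}
    - {"x":0,"y":0,"z":0,"ax":0,"ay":0,"az":0,"hand":10}

```text
t: 6.95
position: [0.5416, 0.1369, 0.1642]
ee_rot: [-3.132, 0.217, -0.001]
ft_force: [0.5, 0.4, -1.3]
finger_gap: 0.225
```

```bash
python3 - <<'E'
from bench import r
from h import *
st=r.read_state()
goto(st,[.560,-.175,.16],-.231)
f=r.grab_frame("wrist"); cv2.imwrite("pics/w5.png",f["img"])
f=r.grab_frame("scene"); cv2.imwrite("pics/s5.png",cv2.resize(f["img"][150:350,230:460],None,fx=3,fy=3))
E
```

```text
shift [ 61.3 306.4   3.5] turn [-0.15 -0.01  5.31] pos [0.5416 0.1369 0.1642] ft [ 0.5   0.36 -1.32] gap 0.225 t 6.95
```

View pics/w5.png

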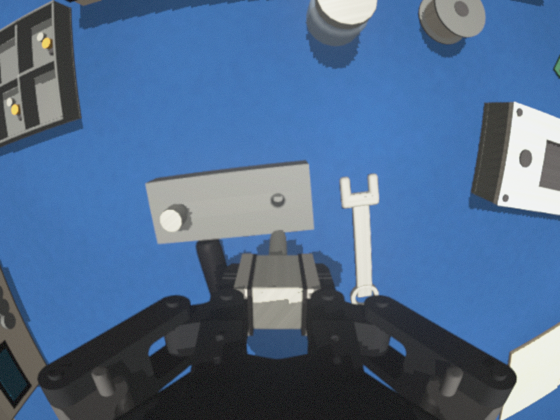

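View pics/s5.png

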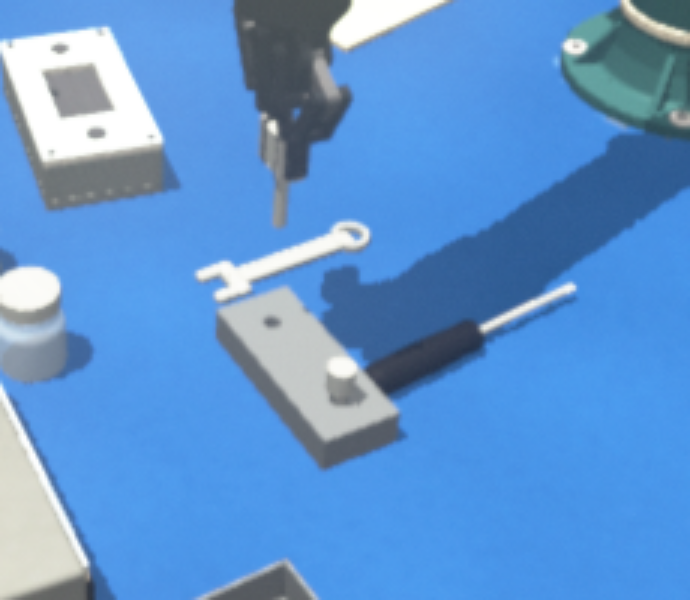

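The pin is lifted clear and hangs straight. Now carrying it to the fixture.

>>> arm_command:
  targets:
    - {"x":4,"y":20,"z":0,"ax":0,"ay":0,"az":0,"hand":10}
    - {"x":8,"y":37,"z":0,"ax":0,"ay":0,"az":0,"hand":10}
    - {"x":8,"y":37,"z":0,"ax":0,"ay":0,"az":0,"hand":10}
    - {"x":8,"y":37,"z":0,"ax":0,"ay":0,"az":0,"hand":10}
    - {"x":8,"y":37,"z":0,"ax":0,"ay":0,"az":0,"hand":10}
    - {"x":8,"y":37,"z":0,"ax":0,"ay":0,"az":0,"hand":10}
    - {"x":8,"y":37,"z":0,"ax":0,"ay":0,"az":0,"hand":10}
    - {"x":7,"y":35,"z":0,"ax":0,"ay":0,"az":0,"hand":10}

```text
t: 7.85
position: [0.5599, -0.1454, 0.1524]
ee_rot: [-3.129, 0.189, 0.027]
ft_force: [-0.1, -0.0, -0.6]
finger_gap: 0.228
```

>>> arm_command:
  targets:
    - {"x":0,"y":0,"z":0,"ax":0,"ay":0,"az":5,"hand":10}
    - {"x":0,"y":0,"z":0,"ax":0,"ay":0,"az":0,"hand":10}
    - {"x":0,"y":0,"z":0,"ax":0,"ay":0,"az":0,"hand":10}

```text
t: 8.15
position: [0.5573, -0.1546, 0.1488]
ee_rot: [-3.12, 0.347, 0.036]
ft_force: [-0.4, 0.8, -0.8]
finger_gap: 0.229
```

```bash
python3 - <<'E'
from bench import r
from h import *
st=r.read_state()
goto(st,[.560,-.175,.12],-.231)
f=r.grab_frame("wrist"); cv2.imwrite("pics/w6.png",f["img"])
E
```

```text
shift [ 7.8 19.3 28.7] turn [0.05 1.3  0.55] pos [ 0.5573 -0.1546  0.1488] ft [-0.45  0.79 -0.75] gap 0.229 t 8.15
```

View pics/w6.png

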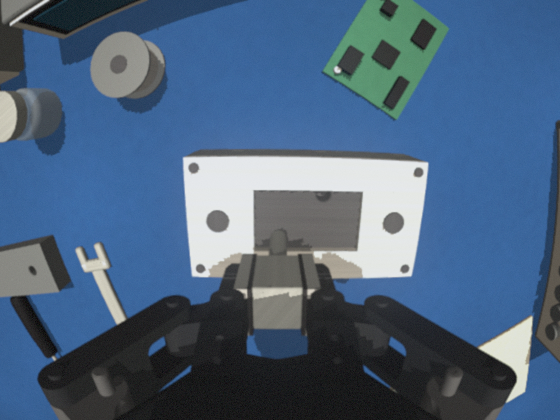

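The wrist view shows the window (254–361, 190–250) square to the tool, the hole at (322,195) on the far edge, and the pin's foot at about (278,240).

>>> arm_command:
  targets:
    - {"x":4,"y":8,"z":10,"ax":0,"ay":1.3,"az":0.5,"hand":10}
    - {"x":4,"y":8,"z":10,"ax":0,"ay":0,"az":0,"hand":10}
    - {"x":0,"y":0,"z":5,"ax":0,"ay":0,"az":0,"hand":10}
    - {"x":0,"y":0,"z":0,"ax":0,"ay":0,"az":0,"hand":10}
    - {"x":0,"y":0,"z":0,"ax":0,"ay":0,"az":0,"hand":10}

```text
t: 8.7
position: [0.5621, -0.1658, 0.1216]
ee_rot: [-3.12, 0.34, 0.003]
ft_force: [-0.3, -0.2, -0.6]
finger_gap: 0.225
```

```bash
python3 - <<'E'
from bench import r
from h import *
st=r.read_state()
goto(st,[.560,-.175,.105],-.231)
f=r.grab_frame("wrist"); cv2.imwrite("pics/w7.png",f["img"])
f=r.grab_frame("top"); cv2.imwrite("pics/t7.png",cv2.resize(f["img"][170:270,290:420],None,fx=5,fy=5))
E
```

```text
shift [-0.1  9.5 16.6] turn [-0.15  0.14  0.79] pos [ 0.5621 -0.1658  0.1216] ft [-0.26 -0.18 -0.63] gap 0.225 t 8.7
```

View pics/w7.png

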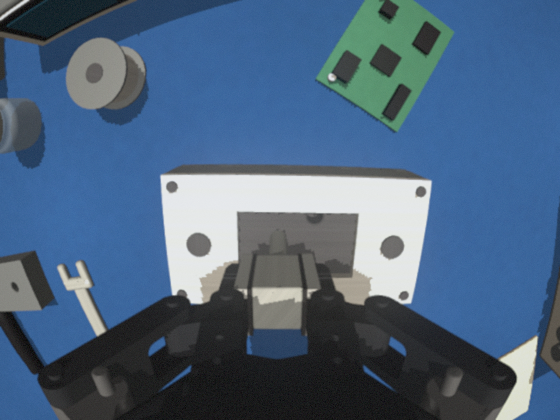

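```bash
python3 - <<'E'
from h import *
im=cv2.imread("pics/w7.png"); cv2.imwrite("pics/w7c.png",cv2.resize(im[150:330,190:390],None,fx=3.5,fy=3.3,interpolation=2))
E
```

```text
(no output)
```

View pics/w7c.png

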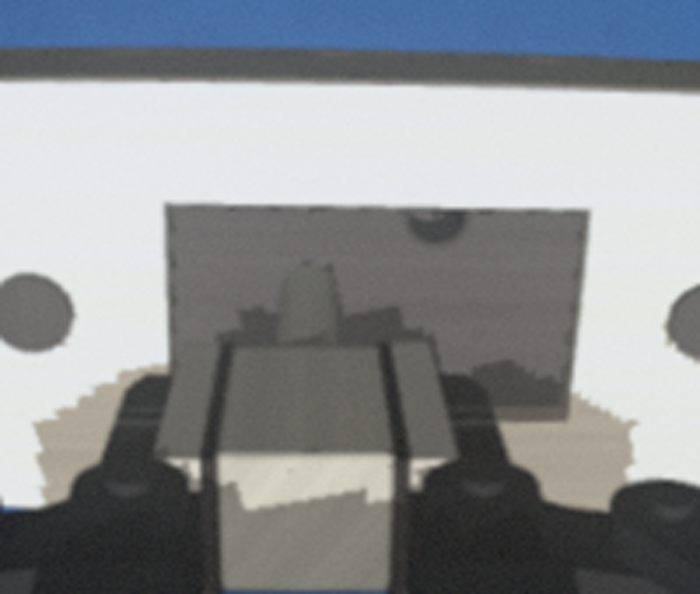

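>>> arm_command:
  targets:
    - {"x":0,"y":6,"z":4,"ax":0,"ay":0,"az":0.8,"hand":10}
    - {"x":0,"y":2,"z":5,"ax":0,"ay":0,"az":0,"hand":10}
    - {"x":0,"y":0,"z":4,"ax":0,"ay":0,"az":0,"hand":10}
    - {"x":0,"y":0,"z":2,"ax":0,"ay":0,"az":0,"hand":10}
    - {"x":0,"y":0,"z":0,"ax":0,"ay":0,"az":0,"hand":10}
    - {"x":0,"y":0,"z":0,"ax":0,"ay":0,"az":0,"hand":10}

```text
t: 9.4
position: [0.5607, -0.1742, 0.1062]
ee_rot: [-3.118, 0.363, 0.001]
ft_force: [0.1, -0.1, -0.1]
finger_gap: 0.229
```

```bash
cat > s.py <<'E'
from bench import r
from h import *
st=r.read_state(); goto(st,[.560,-.175,.093],-.231)
a=-.231; Rz=np.array([[np.cos(a),-np.sin(a)],[np.sin(a),np.cos(a)]])
Rt=R.from_rotvec(st["ee_rot"]).as_matrix(); foot=st["position"]+Rt[:,2]*.048
x=Rz.T@(foot[:2]-[.544,-.1752]); print("foot in fixture mm",(x*1e3).round(1),"z",(foot[2]*1e3).round(1),"f_fix",(Rz.T@st["ft_force"][:2]).round(2), "M",st["wrist_torque"].round(2))
E
python3 s.py
```

```text
shift [-0.5  1.  13.2] turn [-0.15  0.05 -0.06] pos [ 0.5607 -0.1742  0.1062] ft [ 0.12 -0.11 -0.13] gap 0.229 t 9.4
foot in fixture mm [16.   4.9] z 58.2 f_fix [ 0.14 -0.08] M [ 0.01 -0.05 -0.01]
```

>>> arm_command:
  targets:
    - {"x":-0.5,"y":0,"z":4,"ax":0,"ay":0,"az":0,"hand":10}
    - {"x":0,"y":0,"z":3,"ax":0,"ay":0,"az":0,"hand":10}
    - {"x":0,"y":0,"z":1.5,"ax":0,"ay":0,"az":0,"hand":10}
    - {"x":0,"y":0,"z":0,"ax":0,"ay":0,"az":0,"hand":10}
    - {"x":0,"y":0,"z":0,"ax":0,"ay":0,"az":0,"hand":10}

```text
t: 9.9
position: [0.5604, -0.1737, 0.0971]
ee_rot: [-3.118, 0.363, 0.001]
ft_force: [-0.3, 0.2, -1.0]
finger_gap: 0.229
```

```bash
python3 s.py
```

```text
shift [-0.1  1.4  4.1] turn [-0.16  0.04 -0.03] pos [ 0.5604 -0.1737  0.0971] ft [-0.31  0.21 -0.97] gap 0.229 t 9.9
foot in fixture mm [15.6  5.4] z 49.1 f_fix [-0.35  0.13] M [ 0.07 -0.01 -0.04]
```

>>> arm_command:
  targets:
    - {"x":0,"y":0,"z":1.5,"ax":0,"ay":0,"az":0,"hand":10}
    - {"x":0,"y":0,"z":0.5,"ax":0,"ay":0,"az":0,"hand":10}
    - {"x":0,"y":0,"z":0,"ax":0,"ay":0,"az":0,"hand":10}

```text
t: 10.2
position: [0.5605, -0.1737, 0.0951]
ee_rot: [-3.118, 0.363, -0.0]
ft_force: [0.4, -0.2, -1.2]
finger_gap: 0.222
```

```bash
python3 s.py
```

```text
shift [-0.2  1.4  2.1] turn [-0.16  0.02 -0.03] pos [ 0.5605 -0.1737  0.0951] ft [ 0.4  -0.15 -1.22] gap 0.222 t 10.2
foot in fixture mm [15.7  5.4] z 47.1 f_fix [ 0.42 -0.06] M [-0.06  0.01 -0.01]
```

>>> arm_command:
  targets:
    - {"x":0,"y":0,"z":1,"ax":0,"ay":0,"az":0,"hand":10}
    - {"x":0,"y":0,"z":1,"ax":0,"ay":0,"az":0,"hand":10}
    - {"x":0,"y":0,"z":0.5,"ax":0,"ay":0,"az":0,"hand":10}
    - {"x":0,"y":0,"z":0.2,"ax":0,"ay":0,"az":0,"hand":10}

```text
t: 10.6
position: [0.5608, -0.1737, 0.0924]
ee_rot: [-3.118, 0.363, -0.001]
ft_force: [-0.1, -0.2, 0.2]
finger_gap: 0.226
```

```bash
python3 s.py
```

```text
shift [-0.4  1.4 -0.6] turn [-0.16 -0.01 -0.03] pos [ 0.5608 -0.1737  0.0924] ft [-0.13 -0.24  0.23] gap 0.226 t 10.6
foot in fixture mm [16.   5.4] z 44.4 f_fix [-0.07 -0.27] M [-0.    0.09 -0.02]
```

>>> arm_command:
  targets:
    - {"x":0,"y":0,"z":1,"ax":0,"ay":0,"az":0,"hand":10}
    - {"x":0,"y":0,"z":0.5,"ax":0,"ay":0,"az":0,"hand":10}
    - {"x":0,"y":0,"z":0.2,"ax":0,"ay":0,"az":0,"hand":10}

```text
t: 10.9
position: [0.5607, -0.1738, 0.0912]
ee_rot: [-3.118, 0.363, -0.001]
ft_force: [-0.3, 0.5, 2.3]
finger_gap: 0.227
```

```bash
python3 s.py
```

```text
shift [-0.4  1.4 -1.8] turn [-0.16 -0.   -0.04] pos [ 0.5607 -0.1738  0.0912] ft [-0.28  0.5   2.34] gap 0.227 t 10.9
foot in fixture mm [15.9  5.4] z 43.2 f_fix [-0.39  0.42] M [0.13 0.24 0.02]
```

That's contact: about 3 N, so the plate is down roughly 1.5 mm. I'll hold for a moment, then ease across to the far wall.

>>> arm_command:
  targets:
    - {"x":0,"y":0,"z":0,"ax":0,"ay":0,"az":0,"hand":10}
    - {"x":0,"y":0,"z":0,"ax":0,"ay":0,"az":0,"hand":10}
    - {"x":0,"y":0,"z":0,"ax":0,"ay":0,"az":0,"hand":10}
    - {"x":0,"y":0,"z":0,"ax":0,"ay":0,"az":0,"hand":10}
    - {"x":1,"y":0,"z":0,"ax":0,"ay":0,"az":0,"hand":10}
    - {"x":1,"y":0,"z":0,"ax":0,"ay":0,"az":0,"hand":10}

```text
t: 11.5
position: [0.5611, -0.1739, 0.0911]
ee_rot: [-3.117, 0.363, 0.005]
ft_force: [-2.1, 0.9, 1.8]
finger_gap: 0.224
```

```bash
python3 s.py
```

```text
shift [-0.8  1.4 -1.9] turn [-0.16  0.2  -0.04] pos [ 0.5611 -0.1739  0.0911] ft [-2.08  0.88  1.84] gap 0.224 t 11.5
foot in fixture mm [16.2  5.4] z 43.1 f_fix [-2.23  0.38] M [ 0.22  0.49 -0.  ]
```

>>> arm_command:
  targets:
    - {"x":1,"y":0,"z":0,"ax":0,"ay":0,"az":0,"hand":10}
    - {"x":0.7,"y":0,"z":0,"ax":0,"ay":0,"az":0,"hand":10}

```text
t: 11.7
position: [0.5613, -0.1739, 0.0908]
ee_rot: [-3.117, 0.363, 0.01]
ft_force: [-1.6, 1.1, 3.6]
finger_gap: 0.227
```

```bash
python3 s.py
```

```text
shift [-1.   1.4 -2.2] turn [-0.16  0.4  -0.05] pos [ 0.5613 -0.1739  0.0908] ft [-1.61  1.08  3.63] gap 0.227 t 11.7
foot in fixture mm [16.2  5.4] z 42.8 f_fix [-1.82  0.68] M [0.16 0.66 0.03]
```

>>> arm_command:
  targets:
    - {"x":1,"y":0,"z":-0.8,"ax":0,"ay":0.3,"az":0,"hand":10}
    - {"x":1.5,"y":0,"z":0,"ax":0,"ay":0,"az":0,"hand":10}

```text
t: 11.9
position: [0.5635, -0.1745, 0.0914]
ee_rot: [-3.118, 0.363, 0.003]
ft_force: [-1.9, 0.2, 1.1]
finger_gap: 0.224
```

```bash
python3 s.py
```

```text
shift [-3.3  1.3 -1.6] turn [-0.15  0.11 -0.05] pos [ 0.5635 -0.1745  0.0914] ft [-1.87  0.15  1.08] gap 0.224 t 11.9
foot in fixture mm [18.7  5.3] z 43.4 f_fix [-1.86 -0.28] M [0.09 0.47 0.  ]
```

Sliding now. On to the wall.

>>> arm_command:
  targets:
    - {"x":1,"y":0,"z":0,"ax":0,"ay":0,"az":0,"hand":10}
    - {"x":0.8,"y":0,"z":0,"ax":0,"ay":0,"az":0,"hand":10}

```text
t: 12.1
position: [0.5658, -0.175, 0.0915]
ee_rot: [-3.118, 0.363, 0.002]
ft_force: [-2.2, 0.2, 2.4]
finger_gap: 0.225
```

```bash
python3 s.py
```

```text
shift [-5.6  1.3 -1.5] turn [-0.15  0.07 -0.04] pos [ 0.5658 -0.175   0.0915] ft [-2.21  0.16  2.42] gap 0.225 t 12.1
foot in fixture mm [21.1  5.3] z 43.5 f_fix [-2.19 -0.35] M [ 0.21  0.66 -0.03]
```

>>> arm_command:
  targets:
    - {"x":1,"y":0,"z":0,"ax":0,"ay":0,"az":0,"hand":10}
    - {"x":1,"y":0,"z":0,"ax":0,"ay":0,"az":0,"hand":10}

```text
t: 12.3
position: [0.566, -0.1751, 0.0912]
ee_rot: [-3.117, 0.363, 0.008]
ft_force: [-3.1, 1.8, 4.1]
finger_gap: 0.226
```

```bash
python3 s.py
```

```text
shift [-5.9  1.3 -1.8] turn [-0.15  0.32 -0.05] pos [ 0.566  -0.1751  0.0912] ft [-3.09  1.76  4.11] gap 0.226 t 12.3
foot in fixture mm [21.2  5.3] z 43.2 f_fix [-3.41  1.  ] M [0.28 0.86 0.08]
```

The wall is touched at an estimated foot x of 21 mm. Now sliding along it towards the hole (tool +y), lightly.

>>> arm_command:
  targets:
    - {"x":0.2,"y":1.5,"z":-0.8,"ax":0,"ay":0.3,"az":0,"hand":10}
    - {"x":0.3,"y":2,"z":0,"ax":0,"ay":0,"az":0,"hand":10}
    - {"x":0.3,"y":2,"z":0,"ax":0,"ay":0,"az":0,"hand":10}
    - {"x":0.3,"y":2,"z":0,"ax":0,"ay":0,"az":0,"hand":10}

```text
t: 12.7
position: [0.5654, -0.1774, 0.0914]
ee_rot: [-3.112, 0.357, 0.003]
ft_force: [-2.9, 4.7, 2.7]
finger_gap: 0.228
```

```bash
python3 s.py
```

```text
shift [-5.8 -1.2 -1.5] turn [-0.48  0.16  0.13] pos [ 0.5654 -0.1774  0.0914] ft [-2.85  4.7   2.69] gap 0.228 t 12.7
foot in fixture mm [21.2  3.1] z 43.4 f_fix [-3.85  3.93] M [1.23 0.59 0.  ]
```

>>> arm_command:
  targets:
    - {"x":-0.4,"y":2,"z":-0.6,"ax":-0.4,"ay":0.1,"az":0,"hand":10}
    - {"x":0,"y":2.5,"z":0,"ax":0,"ay":0,"az":0,"hand":10}
    - {"x":0,"y":2,"z":0,"ax":0,"ay":0,"az":0,"hand":10}

```text
t: 13.0
position: [0.564, -0.1826, 0.0918]
ee_rot: [-3.119, 0.356, 0.0]
ft_force: [-2.9, 3.9, 1.0]
finger_gap: 0.225
```

```bash
python3 s.py
```

```text
shift [-5.6 -6.5 -1.2] turn [-0.16  0.02  0.22] pos [ 0.564  -0.1826  0.0918] ft [-2.86  3.94  0.96] gap 0.225 t 13.0
foot in fixture mm [21.1 -2.5] z 43.8 f_fix [-3.69  3.18] M [1.03 0.46 0.05]
```

>>> arm_command:
  targets:
    - {"x":-0.2,"y":2.5,"z":0.2,"ax":-0.1,"ay":0,"az":0,"hand":10}
    - {"x":0,"y":2.5,"z":0.2,"ax":-0.2,"ay":0,"az":0,"hand":10}

```text
t: 13.2
position: [0.5628, -0.1875, 0.0915]
ee_rot: [3.119, -0.356, -0.001]
ft_force: [-1.9, 3.9, 2.0]
finger_gap: 0.228
```

```bash
python3 s.py
```

```text
shift [ -5.6 -11.6  -1.6] turn [0.13 0.01 0.22] pos [ 0.5628 -0.1875  0.0915] ft [-1.91  3.95  1.99] gap 0.228 t 13.2
foot in fixture mm [21.1 -7.8] z 43.5 f_fix [-2.77  3.41] M [ 1.17  0.53 -0.03]
```

>>> arm_command:
  targets:
    - {"x":-0.2,"y":2,"z":0.2,"ax":-0.1,"ay":0,"az":0,"hand":10}
    - {"x":0,"y":2,"z":0.2,"ax":-0.1,"ay":0,"az":0,"hand":10}

```text
t: 13.4
position: [0.5618, -0.1917, 0.0911]
ee_rot: [3.115, -0.355, -0.001]
ft_force: [-1.2, 2.3, -0.0]
finger_gap: 0.224
```

```bash
python3 s.py
```

```text
shift [ -5.5 -15.9  -2. ] turn [ 0.35 -0.01  0.23] pos [ 0.5618 -0.1917  0.0911] ft [-1.22  2.25 -0.04] gap 0.224 t 13.4
foot in fixture mm [ 21.1 -12.3] z 43.1 f_fix [-1.7   1.91] M [ 0.66  0.59 -0.  ]
```

The vertical force fell away at y = -12.3, so the foot is entering the hole's mouth. Easing down.

>>> arm_command:
  targets:
    - {"x":0,"y":0.5,"z":1,"ax":0.2,"ay":0,"az":0,"hand":10}
    - {"x":0,"y":0,"z":1,"ax":0,"ay":0,"az":0,"hand":10}
    - {"x":0,"y":0,"z":1,"ax":0,"ay":0,"az":0,"hand":10}

```text
t: 13.7
position: [0.5613, -0.1934, 0.0881]
ee_rot: [3.118, -0.357, -0.0]
ft_force: [-2.4, 4.0, 3.1]
finger_gap: 0.228
```

```bash
python3 s.py
```

```text
shift [ -5.5 -17.6  -5. ] turn [ 0.19 -0.01  0.16] pos [ 0.5613 -0.1934  0.0881] ft [-2.38  4.    3.1 ] gap 0.228 t 13.7
foot in fixture mm [ 21.  -13.9] z 40.1 f_fix [-3.23  3.35] M [ 1.01  0.54 -0.02]
```

>>> arm_command:
  targets:
    - {"x":-0.5,"y":-0.8,"z":-0.5,"ax":0.2,"ay":0,"az":0.1,"hand":10}
    - {"x":-0.3,"y":-0.4,"z":0.5,"ax":0,"ay":0,"az":0,"hand":10}

```text
t: 13.9
position: [0.5612, -0.1934, 0.0878]
ee_rot: [3.12, -0.361, 0.003]
ft_force: [-1.2, 2.3, 1.5]
finger_gap: 0.229
```

```bash
python3 s.py
```

```text
shift [ -5.4 -17.6  -5.2] turn [ 0.05 -0.11  0.02] pos [ 0.5612 -0.1934  0.0878] ft [-1.15  2.32  1.53] gap 0.229 t 13.9
foot in fixture mm [ 21.  -13.8] z 39.8 f_fix [-1.65  2.  ] M [0.65 0.38 0.01]
```

>>> arm_command:
  targets:
    - {"x":-0.6,"y":-0.8,"z":0.5,"ax":0,"ay":0,"az":0,"hand":10}
    - {"x":-0.2,"y":-0.3,"z":1,"ax":0,"ay":0,"az":0,"hand":10}

```text
t: 14.1
position: [0.5612, -0.1933, 0.0864]
ee_rot: [3.118, -0.362, 0.005]
ft_force: [-1.1, 2.2, 0.9]
finger_gap: 0.23
```

```bash
python3 s.py
```

```text
shift [ -5.3 -17.5  -6.7] turn [ 0.11 -0.2  -0.01] pos [ 0.5612 -0.1933  0.0864] ft [-1.07  2.18  0.9 ] gap 0.23 t 14.1
foot in fixture mm [ 21.  -13.7] z 38.4 f_fix [-1.54  1.88] M [ 0.59  0.43 -0.01]
```

>>> arm_command:
  targets:
    - {"x":-0.2,"y":-0.2,"z":1,"ax":0,"ay":0,"az":0,"hand":10}
    - {"x":0,"y":0,"z":1,"ax":0,"ay":0,"az":0,"hand":10}

```text
t: 14.3
position: [0.5612, -0.1932, 0.0844]
ee_rot: [3.118, -0.362, 0.006]
ft_force: [-2.1, 1.7, 0.9]
finger_gap: 0.226
```

```bash
python3 s.py
```

```text
shift [ -5.3 -17.5  -8.7] turn [ 0.13 -0.23 -0.01] pos [ 0.5612 -0.1932  0.0844] ft [-2.1   1.72  0.85] gap 0.226 t 14.3
foot in fixture mm [ 21.  -13.7] z 36.4 f_fix [-2.44  1.19] M [ 0.54  0.4  -0.  ]
```

It's going in freely. Continuing down.

>>> arm_command:
  targets:
    - {"x":-0.5,"y":-0.3,"z":1.5,"ax":0,"ay":-0.1,"az":0,"hand":10}
    - {"x":-0.2,"y":0,"z":1.5,"ax":0,"ay":0,"az":0,"hand":10}
    - {"x":0,"y":0,"z":1,"ax":0,"ay":0,"az":0,"hand":10}

```text
t: 14.6
position: [0.5612, -0.1932, 0.0801]
ee_rot: [3.118, -0.362, 0.005]
ft_force: [-1.6, 2.9, 1.3]
finger_gap: 0.228
```

```bash
python3 s.py
```

```text
shift [ -5.3 -17.4 -12.9] turn [ 0.15 -0.21 -0.01] pos [ 0.5612 -0.1932  0.0801] ft [-1.64  2.86  1.31] gap 0.228 t 14.6
foot in fixture mm [ 21.  -13.7] z 32.1 f_fix [-2.25  2.4 ] M [0.55 0.34 0.05]
```

>>> arm_command:
  targets:
    - {"x":-0.2,"y":-0.2,"z":1.5,"ax":0,"ay":0,"az":0,"hand":10}
    - {"x":0,"y":0,"z":1,"ax":0,"ay":0,"az":0,"hand":10}

```text
t: 14.8
position: [0.5612, -0.1932, 0.0774]
ee_rot: [3.117, -0.362, 0.006]
ft_force: [-0.3, 1.0, 1.3]
finger_gap: 0.228
```

```bash
python3 s.py
```

```text
shift [ -5.2 -17.4 -15.7] turn [ 0.16 -0.23 -0.02] pos [ 0.5612 -0.1932  0.0774] ft [-0.32  1.    1.27] gap 0.228 t 14.8
foot in fixture mm [ 21.  -13.7] z 29.4 f_fix [-0.54  0.9 ] M [ 0.49  0.38 -0.02]
```

>>> arm_command:
  targets:
    - {"x":-0.2,"y":-0.1,"z":1,"ax":0,"ay":0,"az":0,"hand":10}
    - {"x":0,"y":0,"z":0.8,"ax":0,"ay":0,"az":0,"hand":10}

```text
t: 15.0
position: [0.5612, -0.1932, 0.0753]
ee_rot: [3.117, -0.362, 0.006]
ft_force: [-1.1, 2.5, 1.9]
finger_gap: 0.227
```

```bash
python3 s.py
```

```text
shift [ -5.2 -17.4 -17.8] turn [ 0.17 -0.25 -0.02] pos [ 0.5612 -0.1932  0.0753] ft [-1.07  2.54  1.92] gap 0.227 t 15.0
foot in fixture mm [ 21.  -13.7] z 27.3 f_fix [-1.62  2.22] M [0.43 0.26 0.01]
```

>>> arm_command:
  targets:
    - {"x":0,"y":0,"z":0.8,"ax":0,"ay":0,"az":0,"hand":10}
    - {"x":0,"y":0,"z":0.4,"ax":0,"ay":0,"az":0,"hand":10}

```text
t: 15.2
position: [0.5612, -0.1931, 0.074]
ee_rot: [3.117, -0.362, 0.006]
ft_force: [-1.2, 1.1, 0.6]
finger_gap: 0.222
```

```bash
python3 s.py
```

```text
shift [ -5.2 -17.3 -19.1] turn [ 0.17 -0.25 -0.02] pos [ 0.5612 -0.1931  0.074 ] ft [-1.24  1.07  0.6 ] gap 0.222 t 15.2
foot in fixture mm [ 21.  -13.6] z 26.0 f_fix [-1.45  0.76] M [ 0.43  0.37 -0.04]
```

>>> arm_command:
  targets:
    - {"x":0,"y":0,"z":0.8,"ax":0,"ay":0,"az":0,"hand":10}
    - {"x":0,"y":0,"z":0.3,"ax":0,"ay":0,"az":0,"hand":10}

```text
t: 15.4
position: [0.5612, -0.1931, 0.0731]
ee_rot: [3.117, -0.362, 0.006]
ft_force: [-1.3, 3.1, 3.5]
finger_gap: 0.225
```

```bash
python3 s.py
```

```text
shift [ -5.2 -17.3 -20. ] turn [ 0.17 -0.25 -0.02] pos [ 0.5612 -0.1931  0.0731] ft [-1.34  3.14  3.47] gap 0.225 t 15.4
foot in fixture mm [ 21.  -13.6] z 25.1 f_fix [-2.02  2.75] M [ 0.45  0.45 -0.06]
```

The pin has bottomed: about 4 N with the foot at 25 mm, so the plate is down roughly 2 mm. I'll relieve the load, release, and look.

>>> arm_command:
  targets:
    - {"x":-0.2,"y":-0.3,"z":-1,"ax":0,"ay":-0.2,"az":0,"hand":10}
    - {"x":0,"y":0,"z":-0.3,"ax":0,"ay":0,"az":0,"hand":10}
    - {"x":0,"y":0,"z":0,"ax":0,"ay":0,"az":0,"hand":10}
  grip_force: 20

```text
t: 15.7
position: [0.5612, -0.1931, 0.0744]
ee_rot: [3.117, -0.362, 0.001]
ft_force: [-1.6, 0.7, 1.1]
finger_gap: 0.228
```

```bash
python3 s.py
```

```text
shift [ -5.3 -17.3 -18.7] turn [ 0.19 -0.07 -0.03] pos [ 0.5612 -0.1931  0.0744] ft [-1.64  0.7   1.11] gap 0.228 t 15.7
foot in fixture mm [ 20.9 -13.6] z 26.4 f_fix [-1.76  0.31] M [0.41 0.22 0.  ]
```

>>> arm_command:
  targets:
    - {"x":0,"y":0,"z":0,"ax":0,"ay":0,"az":0,"hand":24}
    - {"x":0,"y":0,"z":0,"ax":0,"ay":0,"az":0,"hand":35}
    - {"x":0,"y":0,"z":0,"ax":0,"ay":0,"az":0,"hand":50}
    - {"x":0,"y":0,"z":0,"ax":0,"ay":0,"az":0,"hand":50}
    - {"x":0,"y":0,"z":-1,"ax":0,"ay":0,"az":0,"hand":50}
    - {"x":0,"y":0,"z":0,"ax":0,"ay":0,"az":0,"hand":50}

```text
t: 16.3
position: [0.5639, -0.1959, 0.0761]
ee_rot: [3.114, -0.364, 0.011]
ft_force: [0.2, 0.3, -0.3]
finger_gap: 0.586
```

```bash
python3 - <<'E'
exec(open("s.py").read())
f=r.grab_frame("wrist"); cv2.imwrite("pics/w8.png",f["img"])
E
```

```text
shift [ -8.5 -19.3 -17.1] turn [ 0.31 -0.46 -0.09] pos [ 0.5639 -0.1959  0.0761] ft [ 0.18  0.26 -0.31] gap 0.586 t 16.3
foot in fixture mm [ 24.5 -15.8] z 28.1 f_fix [0.12 0.29] M [ 0.01  0.   -0.02]
```

View pics/w8.png

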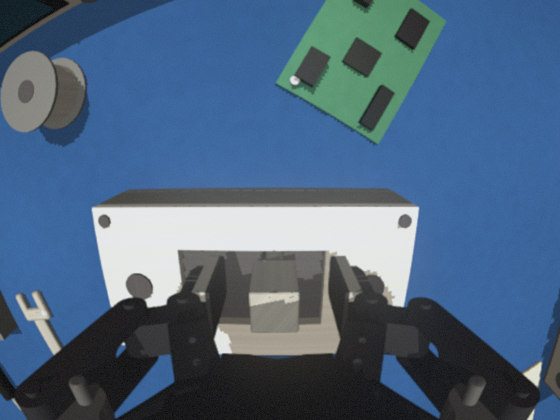

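The pin is released and standing between the open jaws, head top at about (275,310). Retreating straight up.

>>> arm_command:
  targets:
    - {"x":0,"y":0,"z":-8,"ax":0,"ay":0,"az":0,"hand":50}
    - {"x":0,"y":0,"z":-10,"ax":0,"ay":0,"az":0,"hand":50}
    - {"x":0,"y":0,"z":-20,"ax":0,"ay":0,"az":0,"hand":50}
    - {"x":0,"y":0,"z":-30,"ax":0,"ay":0,"az":0,"hand":50}
    - {"x":0,"y":0,"z":-30,"ax":0,"ay":0,"az":0,"hand":50}
    - {"x":-30,"y":0,"z":-20,"ax":0,"ay":0,"az":0,"hand":50}
    - {"x":-30,"y":0,"z":0,"ax":0,"ay":0,"az":0,"hand":50}
    - {"x":-20,"y":0,"z":0,"ax":0,"ay":0,"az":0,"hand":50}

```text
t: 17.15
position: [0.488, -0.1767, 0.204]
ee_rot: [3.113, -0.362, 0.026]
ft_force: [-0.2, 1.0, 0.2]
finger_gap: 0.587
```

>>> arm_command:
  targets:
    - {"x":0,"y":0,"z":0,"ax":0,"ay":0,"az":0,"hand":50}
    - {"x":0,"y":0,"z":0,"ax":0,"ay":0,"az":0,"hand":50}
    - {"x":0,"y":0,"z":0,"ax":0,"ay":0,"az":0,"hand":50}

```text
t: 17.45
position: [0.4868, -0.1767, 0.2065]
ee_rot: [3.112, -0.363, 0.03]
ft_force: [1.0, -0.8, -0.4]
finger_gap: 0.586
```

```bash
python3 - <<'E'
from bench import r
from h import *
st=r.read_state(); print(st["position"],st["ee_rot"],st["t"])
f=r.grab_frame("wrist"); cv2.imwrite("pics/w9.png",f["img"]); np.savez("w9.npz",p=st["position"],e=st["ee_rot"])
f=r.grab_frame("scene"); cv2.imwrite("pics/s9.png",cv2.resize(f["img"][100:310,150:430],None,fx=2.8,fy=2.8,interpolation=2))
E
```

```text
[ 0.48682079 -0.17668034  0.20653164] [ 3.11247958 -0.36279985  0.0300432 ] 17.45
```

View pics/w9.png

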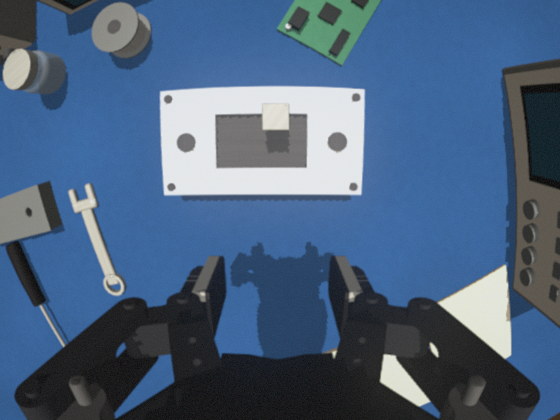

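View pics/s9.png

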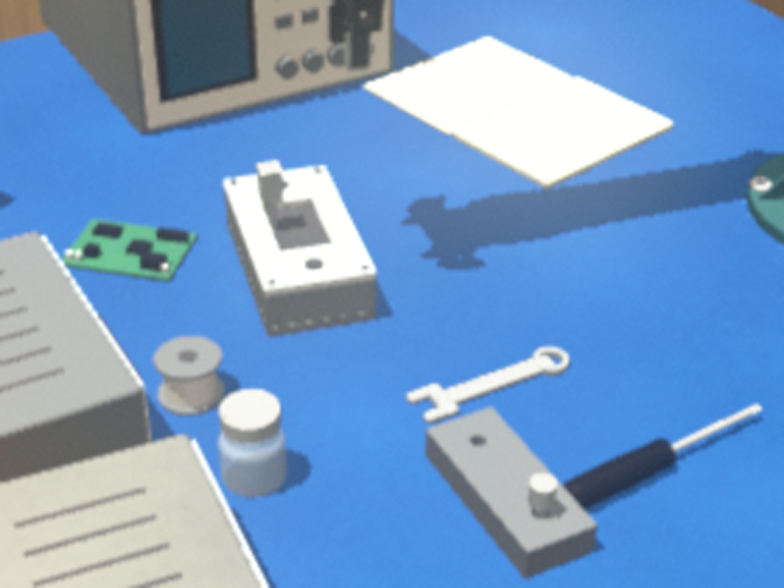

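The pin stands upright in the hole and everything else is where it was. As a height check, I'll triangulate the head top between the wrist and top views; it should be at 0.109 m.

```bash
python3 - <<'E'
from bench import r
from h import *
im=cv2.imread("pics/w9.png"); d=np.load("w9.npz"); st=dict(position=d["p"],ee_rot=d["e"])
f=r.grab_frame("wrist"); t=r.grab_frame("top")
cv2.imwrite("pics/t9.png",cv2.resize(t["img"][170:270,295:415],None,fx=6,fy=6,interpolation=2))
cv2.imwrite("pics/w9c.png",cv2.resize(im[85:185,205:320],None,fx=6,fy=6,interpolation=2))
E
```

```text
(no output)
```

View pics/t9.png

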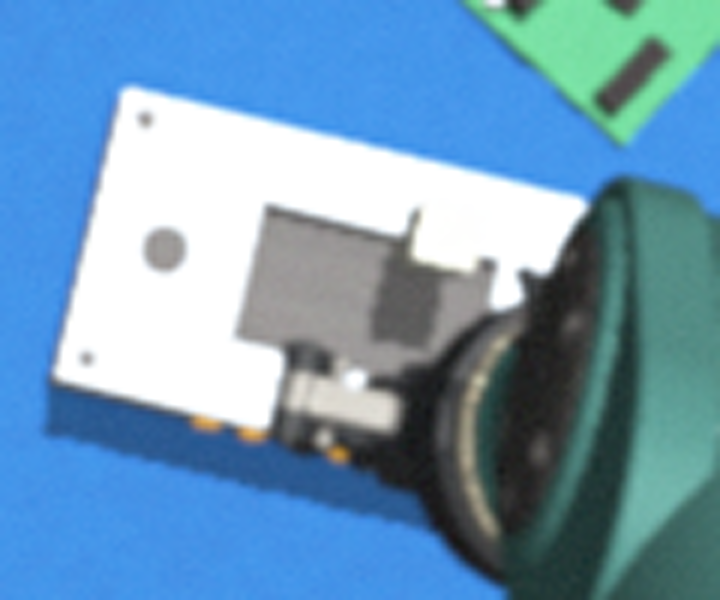

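View pics/w9c.png

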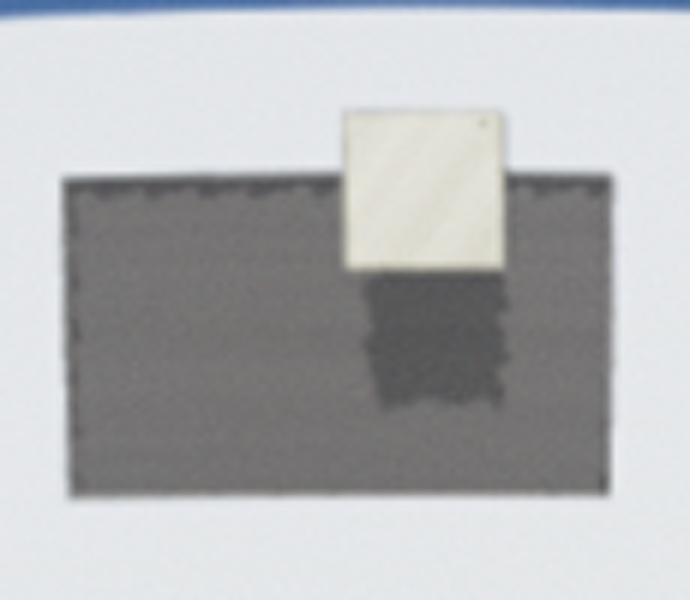

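```bash
python3 - <<'E'
from bench import r
from h import *
d=np.load("w9.npz"); st=dict(position=d["p"],ee_rot=d["e"])
f=r.grab_frame("wrist")
c=(np.array([[343,108],[504,111],[505,270],[344,270]])+.5)/6-.5+[205,85]
for z in(.10,.109,.127):
    q=wcast(f,st,c,z); print(z,q.mean(0).round(4),[np.linalg.norm(q[i]-q[i-1]).round(4) for i in range(4)])
o=np.array([.544,-.1752]);a=-.231;Rz=np.array([[np.cos(a),-np.sin(a)],[np.sin(a),np.cos(a)]])
print(Rz.T@(wcast(f,st,c,.109).mean(0)[:2]-o))
print(r.read_state()["t"])
E
```

```text
0.1 [ 0.561  -0.1927  0.1   ] [np.float64(0.0209), np.float64(0.0204), np.float64(0.0206), np.float64(0.0206)]
0.109 [ 0.5607 -0.1927  0.109 ] [np.float64(0.0202), np.float64(0.0197), np.float64(0.0198), np.float64(0.0198)]
0.127 [ 0.5602 -0.1925  0.127 ] [np.float64(0.0187), np.float64(0.0183), np.float64(0.0183), np.float64(0.0184)]
[ 0.02029896 -0.01315581]
17.7
```

The head measures 20 mm across at a top height of 0.109 m, which is fully home, and it is centred at fixture (20.3, -13.2) mm. That also means it is upright. Handing in.

```bash
python3 -c "
from bench import r
print(r.sign_off())"
```

```text
the job is handed in; nothing more can be done
None
```

The locating pin is seated in the unmarked hole and released, and the job is handed in at about 17.7 s of the 67 s. The hand-in gives no verdict.

**What I did:** I gripped the pin by its square head and lifted it out of the stand. I set its foot on the plate and held it at about 3 N, pressing the plate roughly 1.5 mm. I then moved it to the far wall and slid it along until it dropped in at fixture y of about -12 to -13 mm. It bottomed at about 4 N. I then eased the load, opened the jaws and backed away.

**Last checks:**
- **Seating:** in the wrist picture the head measures 20 mm across when cast at 0.109 m, the height for fully home. Its centre is at fixture (20, -13) mm.
- **Uprightness:** the head centre lies over the hole, and both the wrist and scene pictures show the pin standing straight and clear of the gripper.
- **Bystanders:** none looked disturbed in the pictures, but I did not measure them.
- **Forces:** pressing on the plate never read above about 5 N. The sideways force against the wall and hole edge read about 5.5 N at most.

**What did not go as planned or agree:**
- **Sticking:** the pin stuck on the plate at first, and again at the start of the slide, until I eased the pressure.
- **Position mismatch:** from the arm's own pose, the foot at the wall read about 1 mm further out than expected. In the hole it read about 1 to 2 mm off my first estimate from the pictures. This is within the 2 mm calibration error.
- **Not cross-checked:** I had meant to triangulate the head top with the top view, but the arm was partly in the way. The final height therefore rests on the wrist picture and the felt contact.

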